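# Third hand: close up the organiser and hold it on its sprung back plate

### The arm

A 7-joint arm with a two-finger parallel gripper is mounted at the origin on the work surface. World frame = base frame: x ahead of the robot, y to its left, z up, the work surface at z = 0. Lengths are in m, angles in rad, forces in N, time in s.
With the tool pointing down it reaches from about 0.4 to 0.875 m from the base axis. Payload 4.4 kg.
Tool frame: the origin (TCP) lies between the finger pads; the fingertips stand 22 mm ahead of it and the grasp point (between the pads) lies 3 mm ahead of it (bot.tcp_to_tips is the distance from the TCP to the fingertips, in m); x points along the fingers, y is the direction in which the jaws open and shut, and the axes are right-handed (so a half turn about x gives the same grasp; the last joint's range is limited). The gripper opens to 85 mm and grips with 20 to 120 N. Pads are 22 mm wide; open, the fingers measure 114 mm over their backs; the gripper's body (76 mm by 85 mm) begins 54 mm behind the grasp point. The pads swing forward as they close: fully open they stand 13 mm farther back than shut.
Start: joints at [-1.349, 0.628, 0.038, 1.517, -0.027, 0.996, -0.02], TCP at [0.184, 0.623, 0.253] pointing down, gripper open.
Joint ranges: [-3.06, 3.06], [-0.37, 2.12], [-1.25, 1.32], [0.18, 2.47], [-1.1, 4.24], [0.23, 1.98], [-2.94, 2.94]. Speed limits (rad/s): [2.57, 2.57, 3.14, 3.14, 3.14, 3.14, 3.14].

### API

Orientations are given as a unit quaternion [x, y, z, w].
In Python, from rig import bot, viewer, ticket gives the robot as it stands.
- The arm moves only by the tool arm_command, never from a script. Its argument "commands" is a list of rows, each an object of numbers: "dx", "dy", "dz": the shift along the tool's x, y, z in cm; "wx", "wy", "wz": the turn, a rotation vector about the tool's x, y, z in degrees; "fingers": the closure in counts, from 0 (fully open) to 255 (shut). In form: [{"dx": .., "dy": .., "dz": .., "wx": .., "wy": .., "wz": .., "fingers": ..}, ...]. A call has 1 to 10 rows; each row is the pose to reach, as a shift and turn from the pose measured when the call began, along the tool's axes at that moment; what a row does not reach only later rows make up. A row lasts 1/12 s, in which the tool goes at most 41.7 mm and 7.16 degrees, less where a joint would pass 70% of its speed; a pose out of reach is approached as far as the arm can. A call with a gripper value outside its range is refused whole. The fingers move at their own pace and stop on an object; "squeeze" is the grip in N (left out, the last holds). Time passes only in rows, so rows that repeat a pose let the fingers close. It gives the time, the measured TCP pose, the force and the opening at its end, in the units of the state.
- bot.observe(): the state, without advancing time (a new reading comes with each control period).
- viewer.get_image(name): name is "scene" or "top"; returns a dict with "pixels" (400x640x3 uint8, blue, green, red), "fx", "fy", "cx", "cy" (pixels), "R" (3x3) and "t" (3): a world point X has camera coordinates R X + t. Camera axes: x right, y down, z forward; pixel columns grow to the right and rows downward; lengths in m; the calibration is good to about 2 mm. A picture is of the moment at which its call begins. There is no depth.
- ticket.close_job(): hands the job in, once; it reports no verdict.
The state is a dict: "time": time; "q": joint angles; "joint_velocities": joint speeds; "effort": joint torques, N m; "ee_pos": TCP position; "ee_rot": TCP orientation; "wrist_force": force on the tool from outside, world axes, zero at the start; "torque": the same for the moment, N m; "gripper_width": opening from 0.0 (shut) to 1.0 (fully open).
Only numpy, scipy, OpenCV 4.12 (cv2) and the standard library are available. Lean on these libraries where they do the work, as an engineer would, in place of code of your own. Each camera call takes 0.05 s, during which the arm holds its last target. There are 200 camera calls.

### The job

Slide the loose black organiser (the open one with the carry bar) into the bay in front of the sprung aluminium back plate, facing the same way as the drawer caddy, with its side butted flush against the caddy so that no gap is left between them. Press it straight back into the plate with a steady push of about 12 N, which drives the plate in to about half of its travel and brings the two fronts level; never push the plate to the end of its travel. Finish while still holding it pressed like that, because someone is about to drive the screws from behind, and leave everything else where it stands, the caddy's drawer shut.

Things in the scene. Friction and masses are not known exactly. Their poses are not given: they have to be found in the camera images.
- crate: Loose black plastic organiser, 120 (its x) x 110 mm (its y), 0.3 to 0.65 kg. Origin: centre of its underside; +x points to its back. Walls 5 mm thick, 45 mm high at front and sides; back panel 6 mm thick, 90 mm high. It starts on the robot's side of the bay with its back roughly towards the plate.
- crate_bar (a point): Middle of the organiser's carry bar: 20 mm in front (-x) of the origin and 76 mm above the underside. The bar runs along the organiser's y, 16 mm thick, 100 mm long, 67 to 85 mm above the underside, free underneath, an upright at each end; it can be gripped from above, closing along the organiser's x. Axes as the organiser's.
- mount: Fixed timber upstand, 400 (its y) x 45 x 55 mm high, behind the back plate. Origin: foot of its front face, mid-length; +x is the way to press, -x points out of the bay. The bay lies in front of it between the caddy and the jar, which are centred 74 mm in front of this face and 130 mm to either side of the middle; which is on which side varies.
- backplate (a joint): How far the sprung aluminium back plate is pushed in along the mount's +x, m: 0 at rest, end of travel 0.024. The spring gives 1 N per mm from zero (12 N at 0.012). The plate is 140 mm wide, centred on the mount's middle, 15 to 85 mm above the ledge; at rest its front face is 40 mm in front of the upstand's front face.
- caddy: Fixed black plastic condiment caddy with drawer, 148 (its x) x 100 (its y) x 85 mm high (sachets to 90). Origin: centre of its underside; axes parallel to the mount's, back against the upstand; the drawer lip stands out 9 mm in front. Butt the organiser to its flat side facing the bay. Done right, the organiser's origin is 105 mm beside and 14 mm in front of (-x) the caddy's: fronts level.
- caddy_drawer (a joint): How far the caddy's drawer is pulled out, m (0 shut; it starts shut and is to stay so).
- jar: Bystander on the other side of the bay: white ceramic jar with a wooden lid, diameter 66, height 80 mm, loose. Origin: centre of its underside. It leaves 177 mm to the caddy's side, 67 mm more than the organiser's width.
- bowl: Bystander: white ceramic bowl upside down, diameter 156, height 64 mm, loose. Origin: centre of its underside.
- shaker: Bystander: glass shaker with steel cap, diameter 49, height 98 mm, loose. Origin: centre of its underside.
- sauce: Bystander: amber glass sauce bottle, diameter 60, height 190 mm, loose. Origin: centre of its underside.
- fork: Bystander: stainless fork, 210 mm long along its x, 5 mm thick, lying flat, loose. Origin: on its underside, about mid-length.
- basket: Bystander: aluminium wire grill basket, 220 (its x) x 180 x 40 mm, loose. Origin: centre of its underside.
Things that resemble listed ones, but are neither listed nor needed, are in the scene too. What is shaped like the crate but blue is not meant. What is shaped like the caddy but purple is not meant.

How it is judged:
At the end, for the whole second after the job is handed in: In the last second the robot still pushes the organiser (over 3 N), which presses the plate with 8 to 16 N, at rest, flat on the ledge (5 mm, 0.05 rad), parallel to the caddy (0.04 rad), its side within 3.5 mm of the caddy's ((y of crate in the frame of caddy between 0.1025 and 0.1085 m or y of crate in the frame of caddy between -0.1085 and -0.1025 m) and angle between the x axis of crate and the x axis of caddy, either way round below 0.04 rad and angle between crate's own z axis and vertical below 0.05 rad and height (world z) of crate below 0.005 m and contact force between crate and mount between 8 and 16 N and contact force between any of the fingers, the arm and crate above 3 N and linear speed of crate below 0.01 m/s); the arm keeps its last pose, push and grip.
It fails at once if the back plate is pushed to (within 2 mm of) the end of its travel (value of joint backplate above 0.022 m).
It fails at once if the caddy's drawer is pulled out more than 15 mm (value of joint caddy_drawer above 0.015 m).
It fails at once if a bystander is moved more than 30 mm (distance of any of jar, bowl, shaker, sauce, fork, basket from where it was at the start of the episode above 0.03 m).
It also fails if it takes over 51 s, if anything falls off the work surface, if the arm or the gripper's body presses on something with over 40 N, if the wrist force passes 120 N, or if a joint passes its speed limit or range.

## Working session

There is one attempt and no reset: what is moved stays moved. The work goes in short steps, Python scripts to look and compute and a tool call to move; the robot and the scene stay as the last step left them, time stands still between calls to the robot, and variables do not carry over. Pictures are saved under pics/ and viewed, about 8 in all and at most 12, crops included, and the job is handed in when it is done.

Besides the shell and the picture viewer there is one more tool, called as name(argument=value, ...), one argument or row to a line, values as JSON. arm_command: Moves the arm, as the interface text tells. Its arguments: {"type":"object","properties":{"commands":{"type":"array","items":{"type":"object","properties":{"dx":{"type":"number"},"dy":{"type":"number"},"dz":{"type":"number"},"wx":{"type":"number"},"wy":{"type":"number"},"wz":{"type":"number"},"fingers":{"type":"number"}}}},"squeeze":{"type":"number"}},"required":["commands"]}

```bash
mkdir -p pics; ls; python3 - <<'E'
from rig import bot,viewer
import cv2,numpy as np,json
s=bot.observe();print(s['time'],s['ee_pos'],s['ee_rot'],s['gripper_width'])
for n in("scene","top"):
    d=viewer.get_image(n);cv2.imwrite(f"pics/{n}0.png",np.array(d['pixels']))
    print(n,[d[k] for k in("fx","fy","cx","cy")],np.round(d['R'],4).tolist(),d['t'])
E
```

```text
pics
0.0 [0.18428234 0.62272109 0.25239048] [ 0.10072926  0.69988889 -0.10206423  0.69970855] 0.9971018793363293
scene [418.5040931772113, 418.5040931772113, 317.38136345382895, 196.74538727105295] [[-0.5248, 0.851, -0.0203], [0.5047, 0.2919, -0.8124], [-0.6855, -0.4366, -0.5827]] [ 0.26195118 -0.21185134  1.67925415]
top [511.9877951984766, 511.9877951984766, 320.71718426671185, 192.12167635747502] [[-0.0204, -0.9997, 0.0167], [-0.9802, 0.0167, -0.1975], [0.1972, -0.0204, -0.9802]] [-0.00263789  0.51799638  1.42133121]
```

View pics/scene0.png

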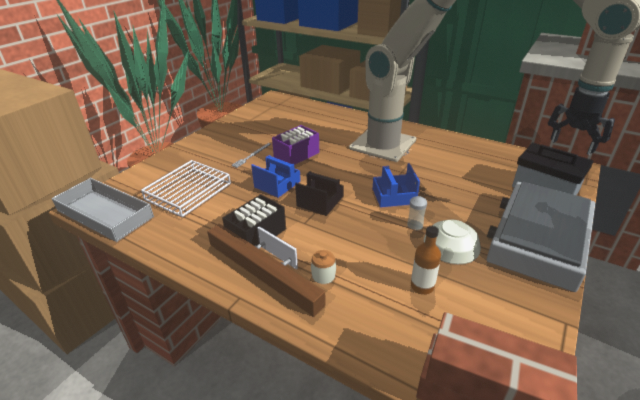

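View pics/top0.png

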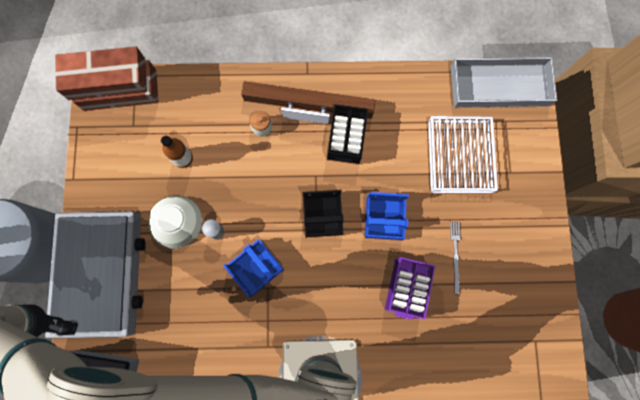

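The top view shows three open organisers: black at (323,213), and blue at (387,215) and (254,268). The black one matches the description. There are two caddies, black at (347,135) beside the plate and purple at (410,287), and the black one is meant. The jar is at (260,122) and the upstand runs from (243,92) to (374,105). I'll confirm with an enlarged crop.

```bash
python3 - <<'E'
import cv2
a=cv2.imread("pics/top0.png")[75:245,235:405]
a=cv2.resize(a,None,fx=3.5,fy=3.5,interpolation=cv2.INTER_CUBIC)
a=cv2.convertScaleAbs(a,alpha=1.6,beta=20)
b=cv2.imread("pics/scene0.png")[160:320,200:350]
cv2.imwrite("pics/c1.png",a)
b=cv2.resize(b,None,fx=3.7,fy=3.7,interpolation=cv2.INTER_CUBIC)
b=cv2.convertScaleAbs(b,alpha=1.6,beta=20)
cv2.imwrite("pics/c2.png",b)
E
```

```text
(no output)
```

View pics/c1.png

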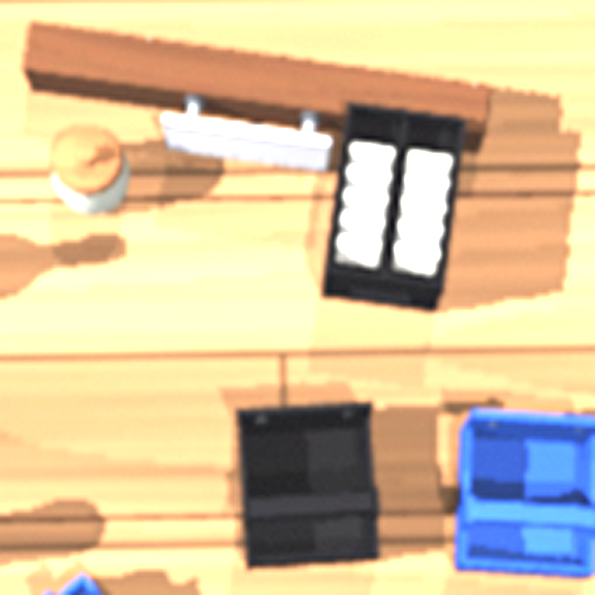

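View pics/c2.png

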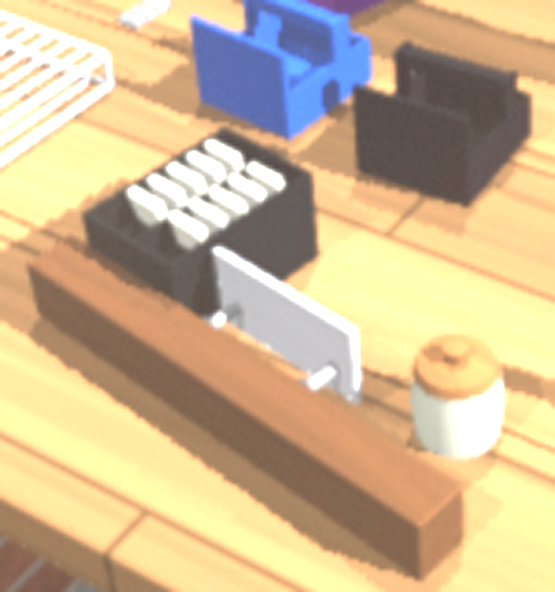

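The crops confirm it. The organiser is black and open, with its bar on the robot side and its back panel towards the plate. The caddy is the black one against the upstand, on the −y side. The jar is on the +y side. Next I fit poses from corner pixels in both views.

```bash
cat > h.py <<'E'
import numpy as np,cv2
from scipy.optimize import least_squares
from rig import bot,viewer
def proj(d,X):
    c=np.asarray(X)@np.array(d['R']).T+np.array(d['t'])
    return np.c_[d['fx']*c[:,0]/c[:,2]+d['cx'],d['fy']*c[:,1]/c[:,2]+d['cy']]
def W(p,L):
    c,s=np.cos(p[2]),np.sin(p[2]);L=np.asarray(L,float)
    return np.c_[p[0]+c*L[:,0]-s*L[:,1],p[1]+s*L[:,0]+c*L[:,1],L[:,2]]
def fit(views,p0):  # views: list of (cam, local pts, pix)
    f=lambda p:np.concatenate([(proj(d,W(p,L))-P).ravel() for d,L,P in views])
    r=least_squares(f,p0,loss='soft_l1');return r.x,np.round(f(r.x).reshape(-1,2),1).tolist()
E
python3 - <<'E'
from h import *
T=viewer.get_image("top");S=viewer.get_image("scene")
t=lambda a:(np.array(a)+.5)/3.5-.5+[235,75]
s=lambda a:(np.array(a)+.5)/3.7-.5+[200,160]
m=fit([(T,[(.045,.2,.055),(0,.2,.055),(0,.2,0),(.045,-.2,.055),(-.04,.07,.015),(-.04,-.07,.015),(0,-.08,.085),(0,-.18,.085),(-.148,-.08,0),(-.148,-.18,0)],
 t([(30,22),(26,70),(30,88),(488,90),(168,150),(330,170),(347,103),(466,117),(325,293),(438,307)])),
 (S,[(.045,.2,.055),(0,.2,.055),(.045,.2,0),(.045,-.2,.055),(.045,-.2,0)],s([(420,522),(463,488),(425,578),(33,268),(40,312)]))],[.75,0,0])
print("mount",m)
c=fit([(T,[(.06,.055,.09),(.06,-.055,.09),(-.06,.055,0),(-.06,-.055,0)],t([(238,410),(371,404),(248,567),(378,558)])),
 (S,[(.06,-.055,.09),(.06,.055,.09),(.06,-.055,0),(.06,.055,0)],s([(357,88),(472,130),(360,165),(462,203)]))],[.5,0,0])
print("crate",c)
M=m[0]
print("caddy",W(M,[(-.074,-.13,0)]),"goal",W(M,[(-.088,-.025,0)]),"bar now",W(c[0],[(-.02,0,.076)]),"jar",W(M,[(-.074,.13,0)]))
# check jar pixel
print(proj(T,W(M,[(-.074,.13,0.08)])))
E
```

```text
mount (array([ 0.78624519,  0.02275666, -0.15698557]), [[-0.1, -0.4], [-1.5, -0.1], [-0.2, 1.6], [1.5, -1.8], [-0.1, 0.2], [-0.7, 0.7], [0.4, -0.5], [0.4, 0.1], [-0.9, 1.4], [-0.4, 1.9], [-0.1, 0.6], [0.8, -1.7], [-0.9, 0.9], [-2.5, -2.0], [-1.0, 0.7]])
crate (array([ 0.45522862, -0.01670102,  0.05032058]), [[-0.8, -0.1], [0.3, -1.0], [-0.5, 1.2], [-0.1, 1.2], [-1.3, -0.7], [-1.1, -2.8], [-0.6, 1.6], [1.9, 1.0]])
caddy [[ 0.69283076 -0.09407546  0.        ]] goal [[0.69541879 0.01182214 0.        ]] bar now [[ 0.43525393 -0.01770701  0.076     ]] jar [[0.73347957 0.16272733 0.        ]]
[[258.99111258 118.29880077]]
```

```bash
cat >> h.py <<'E'
from scipy.spatial.transform import Rotation as Ro
def delta(pos,yaw):  # tool x down, tool y along +-(cos yaw, sin yaw), nearest
    s=bot.observe();R=Ro.from_quat(s['ee_rot']);print('t',round(s['time'],2),'pos',np.round(s['ee_pos'],4),'f',np.round(s['wrist_force'],1),'w',round(s['gripper_width'],3),'q',np.round(s['q'],2))
    print('tool axes in world (cols):',np.round(R.as_matrix(),3).tolist())
    for k in(0,np.pi):
        y=np.array([np.cos(yaw+k),np.sin(yaw+k),0]);x=np.array([0,0,-1.]);Rt=Ro.from_matrix(np.c_[x,y,np.cross(x,y)])
        print('d cm',np.round(R.inv().apply(np.array(pos)-s['ee_pos'])*100,2),'w deg',np.round((R.inv()*Rt).as_rotvec()*180/np.pi,2))
E
python3 -c "
from h import *
delta([.435,-.018,.20],.05)"
```

```text
t 0.2 pos [0.1844 0.6229 0.2527] f [ 0.1  0.5 -0.7] w 1.0 q [-1.35  0.63  0.04  1.52 -0.03  1.   -0.02]
tool axes in world (cols): [[-0.0, 0.284, 0.959], [-0.001, 0.959, -0.284], [-1.0, -0.001, -0.0]]
d cm [  5.33 -54.34  42.23] w deg [7.064e+01 4.000e-02 6.000e-02]
d cm [  5.33 -54.34  42.23] w deg [-1.0936e+02 -6.0000e-02  4.0000e-02]
```

arm_command(
  commands=[
    {"dx":0,"dy":-19.5,"dz":30,"wx":35,"fingers":0},
    {"dx":0,"dy":-19.5,"dz":30,"wx":35,"fingers":0},
    {"dx":0,"dy":-19.5,"dz":30,"wx":35,"fingers":0},
    {"dx":0,"dy":-19.5,"dz":30,"wx":35,"fingers":0},
    {"dx":0,"dy":-19.5,"dz":30,"wx":35,"fingers":0},
    {"dx":0,"dy":-19.5,"dz":30,"wx":35,"fingers":0},
    {"dx":0,"dy":-19.5,"dz":30,"wx":35,"fingers":0},
    {"dx":0,"dy":-19.5,"dz":30,"wx":35,"fingers":0},
    {"dx":0,"dy":-19.5,"dz":30,"wx":35,"fingers":0},
    {"dx":0,"dy":-19.5,"dz":30,"wx":35,"fingers":0},
  ],
)

```text
schema error: expected keys dx, dy, dz, wx, wy, wz, fingers
```

```bash
python3 -c "
from h import *
delta([.435,-.018,.20],.05)"
```

```text
t 0.2 pos [0.1844 0.6229 0.2527] f [ 0.1  0.5 -0.7] w 1.0 q [-1.35  0.63  0.04  1.52 -0.03  1.   -0.02]
tool axes in world (cols): [[-0.0, 0.284, 0.959], [-0.001, 0.959, -0.284], [-1.0, -0.001, -0.0]]
d cm [  5.33 -54.34  42.23] w deg [7.064e+01 4.000e-02 6.000e-02]
d cm [  5.33 -54.34  42.23] w deg [-1.0936e+02 -6.0000e-02  4.0000e-02]
```

All keys are needed in each row.

arm_command(
  commands=[
    {"dx":0,"dy":-19.5,"dz":30,"wx":35,"wy":0,"wz":0,"fingers":0},
    {"dx":0,"dy":-19.5,"dz":30,"wx":35,"wy":0,"wz":0,"fingers":0},
    {"dx":0,"dy":-19.5,"dz":30,"wx":35,"wy":0,"wz":0,"fingers":0},
    {"dx":0,"dy":-19.5,"dz":30,"wx":35,"wy":0,"wz":0,"fingers":0},
    {"dx":0,"dy":-19.5,"dz":30,"wx":35,"wy":0,"wz":0,"fingers":0},
    {"dx":0,"dy":-19.5,"dz":30,"wx":35,"wy":0,"wz":0,"fingers":0},
    {"dx":0,"dy":-19.5,"dz":30,"wx":35,"wy":0,"wz":0,"fingers":0},
    {"dx":0,"dy":-19.5,"dz":30,"wx":35,"wy":0,"wz":0,"fingers":0},
    {"dx":0,"dy":-19.5,"dz":30,"wx":35,"wy":0,"wz":0,"fingers":0},
    {"dx":0,"dy":-19.5,"dz":30,"wx":35,"wy":0,"wz":0,"fingers":0},
  ],
)

```text
time: 1.03
ee_pos: [0.4216, 0.3443, 0.2533]
ee_rot: [0.309, 0.634, -0.311, 0.637]
wrist_force: [0.4, 0.2, 0.7]
gripper_width: 0.997
```

```bash
python3 -c "
from h import *
delta([.435,-.018,.20],.05)"
```

```text
t 1.03 pos [0.4216 0.3443 0.2533] f [0.4 0.2 0.7] w 0.997 q [-0.89  0.48  0.22  1.82 -0.13  0.85  0.05]
tool axes in world (cols): [[0.003, 0.789, 0.614], [-0.004, 0.614, -0.789], [-1.0, -0.001, 0.005]]
d cm [  5.49 -21.2   29.38] w deg [35.05  0.29 -0.06]
d cm [  5.49 -21.2   29.38] w deg [-1.4495e+02  8.0000e-02  3.8000e-01]
```

arm_command(
  commands=[
    {"dx":5.5,"dy":-21.2,"dz":29.4,"wx":35,"wy":0.3,"wz":0,"fingers":0},
    {"dx":5.5,"dy":-21.2,"dz":29.4,"wx":35,"wy":0.3,"wz":0,"fingers":0},
    {"dx":5.5,"dy":-21.2,"dz":29.4,"wx":35,"wy":0.3,"wz":0,"fingers":0},
    {"dx":5.5,"dy":-21.2,"dz":29.4,"wx":35,"wy":0.3,"wz":0,"fingers":0},
    {"dx":5.5,"dy":-21.2,"dz":29.4,"wx":35,"wy":0.3,"wz":0,"fingers":0},
    {"dx":5.5,"dy":-21.2,"dz":29.4,"wx":35,"wy":0.3,"wz":0,"fingers":0},
    {"dx":5.5,"dy":-21.2,"dz":29.4,"wx":35,"wy":0.3,"wz":0,"fingers":0},
    {"dx":5.5,"dy":-21.2,"dz":29.4,"wx":35,"wy":0.3,"wz":0,"fingers":0},
    {"dx":5.5,"dy":-21.2,"dz":29.4,"wx":35,"wy":0.3,"wz":0,"fingers":0},
    {"dx":5.5,"dy":-21.2,"dz":29.4,"wx":35,"wy":0.3,"wz":0,"fingers":0},
  ],
)

```text
time: 1.87
ee_pos: [0.4349, -0.0267, 0.1997]
ee_rot: [0.49, 0.508, -0.491, 0.511]
wrist_force: [0.1, 0.5, 0.1]
gripper_width: 0.999
```

```bash
python3 -c "
from h import *
delta([.435,-.018,.082],.05)
d=viewer.get_image('scene');a=d['pixels'][110:260,240:400];cv2.imwrite('pics/s1.png',cv2.resize(cv2.convertScaleAbs(a,alpha=1.6,beta=20),None,fx=4,fy=4,interpolation=2))"
```

```text
t 1.87 pos [ 0.4349 -0.0267  0.1997] f [0.1 0.5 0.1] w 0.999 q [-0.27  0.44  0.36  2.16 -0.27  0.59  0.32]
tool axes in world (cols): [[0.002, 0.999, 0.038], [-0.004, 0.038, -0.999], [-1.0, 0.001, 0.004]]
d cm [11.77  0.03 -0.91] w deg [-0.7   0.22 -0.08]
d cm [11.77  0.03 -0.91] w deg [ 1.793e+02 -1.300e-01 -3.400e-01]
```

View pics/s1.png

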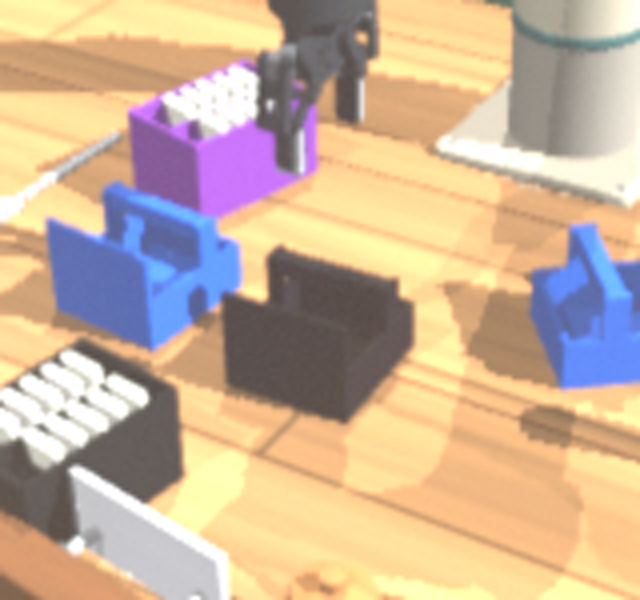

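The open gripper stands above the organiser and straddles the bar direction: fingers at about (290,150) and (350,100) in the crop, bar at (330,270). Next I descend and grip.

arm_command(
  commands=[
    {"dx":4,"dy":0,"dz":-0.9,"wx":-0.7,"wy":0.2,"wz":0,"fingers":0},
    {"dx":8,"dy":0,"dz":-0.9,"wx":-0.7,"wy":0.2,"wz":0,"fingers":0},
    {"dx":10.5,"dy":0,"dz":-0.9,"wx":-0.7,"wy":0.2,"wz":0,"fingers":0},
    {"dx":11.7,"dy":0,"dz":-0.9,"wx":-0.7,"wy":0.2,"wz":0,"fingers":0},
    {"dx":11.7,"dy":0,"dz":-0.9,"wx":-0.7,"wy":0.2,"wz":0,"fingers":0},
    {"dx":11.7,"dy":0,"dz":-0.9,"wx":-0.7,"wy":0.2,"wz":0,"fingers":120},
    {"dx":11.7,"dy":0,"dz":-0.9,"wx":-0.7,"wy":0.2,"wz":0,"fingers":255},
    {"dx":11.7,"dy":0,"dz":-0.9,"wx":-0.7,"wy":0.2,"wz":0,"fingers":255},
    {"dx":11.7,"dy":0,"dz":-0.9,"wx":-0.7,"wy":0.2,"wz":0,"fingers":255},
    {"dx":11.7,"dy":0,"dz":-0.9,"wx":-0.7,"wy":0.2,"wz":0,"fingers":255},
  ],
  squeeze=60,
)

```text
time: 2.75
ee_pos: [0.4352, -0.0135, 0.0836]
ee_rot: [0.488, 0.513, -0.485, 0.513]
wrist_force: [0.3, -0.5, -0.8]
gripper_width: 0.3
```

arm_command(
  commands=[
    {"dx":0,"dy":0,"dz":0,"wx":0,"wy":0,"wz":0,"fingers":255},
    {"dx":0,"dy":0,"dz":0,"wx":0,"wy":0,"wz":0,"fingers":255},
    {"dx":0,"dy":0,"dz":0,"wx":0,"wy":0,"wz":0,"fingers":255},
    {"dx":0,"dy":0,"dz":0,"wx":0,"wy":0,"wz":0,"fingers":255},
  ],
  squeeze=60,
)

```text
time: 3.08
ee_pos: [0.4359, -0.0132, 0.084]
ee_rot: [0.488, 0.513, -0.485, 0.514]
wrist_force: [1.6, 1.5, 5.5]
gripper_width: 0.174
```

```bash
python3 -c "
from h import *
# staging: 30 mm short of goal, 8 mm gap extra; bar 20mm in front
M=[.7862,.0228,-.157]
g=W(M,[(-.088-.02-.035,-.025+.010,0)])[0];print(g)
delta([g[0],g[1],.083],-.157)"
```

```text
[0.64261345 0.03034337 0.        ]
t 3.08 pos [ 0.4359 -0.0132  0.084 ] f [1.6 1.5 5.5] w 0.174 q [-0.15  0.66  0.17  2.24 -0.42  0.27  0.45]
tool axes in world (cols): [[0.004, 0.999, 0.054], [0.003, 0.054, -0.999], [-1.0, 0.004, -0.003]]
d cm [ 0.2  20.87 -3.23] w deg [12.11 -0.17 -0.22]
d cm [ 0.2  20.87 -3.23] w deg [-167.89    0.33   -0.25]
```

arm_command(
  commands=[
    {"dx":-0.6,"dy":0,"dz":0,"wx":0,"wy":0,"wz":0,"fingers":255},
    {"dx":-0.6,"dy":2.5,"dz":-1.5,"wx":4,"wy":0,"wz":0,"fingers":255},
    {"dx":-0.6,"dy":5,"dz":-3,"wx":8,"wy":0,"wz":0,"fingers":255},
    {"dx":-0.6,"dy":7.5,"dz":-4.5,"wx":12.1,"wy":-0.2,"wz":-0.2,"fingers":255},
    {"dx":-0.6,"dy":10,"dz":-5,"wx":12.1,"wy":-0.2,"wz":-0.2,"fingers":255},
    {"dx":-0.6,"dy":12.5,"dz":-4.7,"wx":12.1,"wy":-0.2,"wz":-0.2,"fingers":255},
    {"dx":-0.6,"dy":15,"dz":-4.2,"wx":12.1,"wy":-0.2,"wz":-0.2,"fingers":255},
    {"dx":-0.6,"dy":17,"dz":-3.9,"wx":12.1,"wy":-0.2,"wz":-0.2,"fingers":255},
    {"dx":-0.6,"dy":18,"dz":-3.7,"wx":12.1,"wy":-0.2,"wz":-0.2,"fingers":255},
    {"dx":-0.6,"dy":18,"dz":-3.7,"wx":12.1,"wy":-0.2,"wz":-0.2,"fingers":255},
  ],
)

```text
time: 3.92
ee_pos: [0.6151, 0.0327, 0.0902]
ee_rot: [-0.538, -0.458, 0.538, -0.46]
wrist_force: [0.2, -0.1, -4.7]
gripper_width: 0.172
```

```bash
python3 -c "
from h import *
M=[.7862,.0228,-.157]
g=W(M,[(-.143,-.015,0)])[0]
delta([g[0],g[1],.083],-.157)
for n,(r,c) in dict(top=(slice(80,240),slice(240,400)),scene=(slice(160,310),slice(200,360))).items():
  d=viewer.get_image(n);a=d['pixels'][r,c];cv2.imwrite('pics/%s2.png'%n,cv2.resize(cv2.convertScaleAbs(a,alpha=2,beta=25),None,fx=3.7,fy=3.7,interpolation=2))"
```

```text
t 3.92 pos [0.6151 0.0327 0.0902] f [ 0.2 -0.1 -4.7] w 0.172 q [-0.32  0.82  0.37  1.75 -0.45  0.65  0.15]
tool axes in world (cols): [[0.001, 0.988, -0.157], [-0.002, -0.157, -0.988], [-1.0, 0.001, 0.002]]
d cm [ 0.72  2.75 -0.2 ] w deg [-0.01  0.1  -0.07]
d cm [ 0.72  2.75 -0.2 ] w deg [ 1.7999e+02 -1.1000e-01 -1.6000e-01]
```

View pics/top2.png

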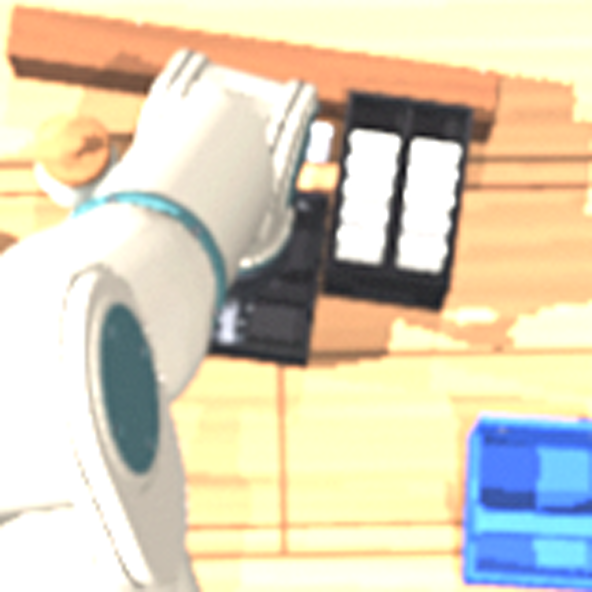

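View pics/scene2.png

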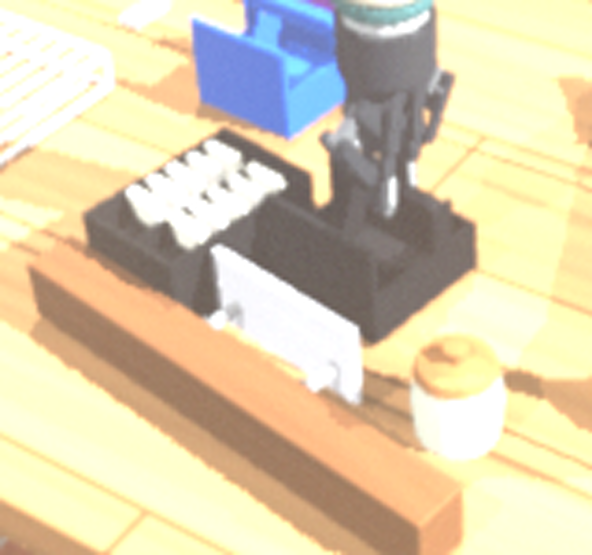

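The pictures show the organiser gripped and level, with a thin gap to the caddy: its side is at about (320,220) and the caddy's at (335,220) in the top crop. The jar is clear. I'll advance while still lifted, then feel for the caddy's side.

arm_command(
  commands=[
    {"dx":0,"dy":1,"dz":0,"wx":0,"wy":0.1,"wz":0,"fingers":255},
    {"dx":0,"dy":2,"dz":0,"wx":0,"wy":0.1,"wz":0,"fingers":255},
    {"dx":0,"dy":2.8,"dz":-0.1,"wx":0,"wy":0.1,"wz":0,"fingers":255},
    {"dx":0,"dy":2.8,"dz":-0.1,"wx":0,"wy":0.1,"wz":0,"fingers":255},
    {"dx":0,"dy":2.8,"dz":-0.1,"wx":0,"wy":0.1,"wz":0,"fingers":255},
  ],
)

```text
time: 4.43
ee_pos: [0.6383, 0.0302, 0.0894]
ee_rot: [-0.537, -0.461, 0.539, -0.458]
wrist_force: [-0.5, 0.5, -5.7]
gripper_width: 0.172
```

arm_command(
  commands=[
    {"dx":0,"dy":0,"dz":0.1,"wx":0,"wy":0,"wz":0,"fingers":255},
    {"dx":0,"dy":0,"dz":0.2,"wx":0,"wy":0,"wz":0,"fingers":255},
    {"dx":0,"dy":0,"dz":0.3,"wx":0,"wy":0,"wz":0,"fingers":255},
    {"dx":0,"dy":0,"dz":0.3,"wx":0,"wy":0,"wz":0,"fingers":255},
  ],
)

```text
time: 4.77
ee_pos: [0.6374, 0.0269, 0.0894]
ee_rot: [-0.536, -0.461, 0.539, -0.457]
wrist_force: [0.2, 0.7, -4.9]
gripper_width: 0.175
```

arm_command(
  commands=[
    {"dx":0,"dy":0,"dz":0.1,"wx":0,"wy":0,"wz":0,"fingers":255},
    {"dx":0,"dy":0,"dz":0.2,"wx":0,"wy":0,"wz":0,"fingers":255},
    {"dx":0,"dy":0,"dz":0.2,"wx":0,"wy":0,"wz":0,"fingers":255},
  ],
)

```text
time: 5.02
ee_pos: [0.6373, 0.0266, 0.0895]
ee_rot: [-0.537, -0.462, 0.538, -0.457]
wrist_force: [0.9, 4.6, -4.6]
gripper_width: 0.171
```

```bash
python3 -c "
from h import *
M=[.7862,.0228,-.157]
s=bot.observe();p=s['ee_pos'];d=np.array(p[:2])-M[:2];c,sn=np.cos(M[2]),np.sin(M[2])
print('mount frame',c*d[0]+sn*d[1],-sn*d[0]+c*d[1],s['torque'],s['wrist_force'])
delta(p,-.157)
for n,(r,c) in dict(top=(slice(90,190),slice(300,400)),).items():
  d=viewer.get_image(n);a=d['pixels'][r,c];cv2.imwrite('pics/%s3.png'%n,cv2.resize(cv2.convertScaleAbs(a,alpha=2.5,beta=30),None,fx=5.5,fy=5.5,interpolation=2))"
```

```text
mount frame -0.1476836747347353 -0.019508371319998646 [ 0.96441678 -0.07583393  0.00381729] [ 0.87180225  4.5705071  -4.64209077]
t 5.02 pos [0.6373 0.0266 0.0895] f [ 0.9  4.6 -4.6] w 0.171 q [-0.3   0.85  0.38  1.68 -0.44  0.7   0.15]
tool axes in world (cols): [[-0.006, 0.988, -0.156], [0.003, -0.156, -0.988], [-1.0, -0.006, -0.003]]
d cm [0. 0. 0.] w deg [ 0.02 -0.14  0.36]
d cm [0. 0. 0.] w deg [-179.97   -0.56   -0.22]
```

View pics/top3.png

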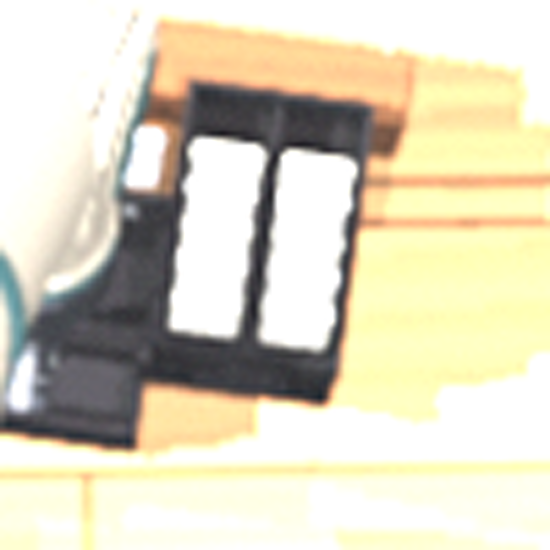

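The organiser touches the caddy with 4.6 N and almost no yaw moment, so the contact is flush. The top crop shows no gap along the shared edge. Next I lower it to the ledge.

arm_command(
  commands=[
    {"dx":0.2,"dy":0,"dz":0,"wx":0,"wy":0,"wz":0.3,"fingers":255},
    {"dx":0.4,"dy":0,"dz":0,"wx":0,"wy":0,"wz":0.3,"fingers":255},
    {"dx":0.55,"dy":0,"dz":0,"wx":0,"wy":0,"wz":0.3,"fingers":255},
    {"dx":0.6,"dy":0,"dz":0,"wx":0,"wy":0,"wz":0.3,"fingers":255},
    {"dx":0.6,"dy":0,"dz":0,"wx":0,"wy":0,"wz":0.3,"fingers":255},
  ],
)

```text
time: 5.48
ee_pos: [0.6372, 0.0266, 0.0841]
ee_rot: [0.538, 0.46, -0.537, 0.458]
wrist_force: [-3.1, 3.5, 2.6]
gripper_width: 0.178
```

arm_command(
  commands=[
    {"dx":0,"dy":0.5,"dz":0,"wx":0,"wy":0,"wz":0,"fingers":255},
    {"dx":0,"dy":1,"dz":0,"wx":0,"wy":0,"wz":0,"fingers":255},
    {"dx":0,"dy":1.5,"dz":0,"wx":0,"wy":0,"wz":0,"fingers":255},
    {"dx":0,"dy":1.5,"dz":0,"wx":0,"wy":0,"wz":0,"fingers":255},
  ],
)

```text
time: 5.82
ee_pos: [0.6491, 0.0247, 0.0845]
ee_rot: [-0.537, -0.462, 0.539, -0.456]
wrist_force: [-9.0, 3.3, 8.0]
gripper_width: 0.171
```

arm_command(
  commands=[
    {"dx":-0.1,"dy":0,"dz":-0.05,"wx":0,"wy":0,"wz":0.2,"fingers":255},
    {"dx":-0.1,"dy":0.4,"dz":-0.05,"wx":0,"wy":0,"wz":0.2,"fingers":255},
    {"dx":-0.1,"dy":0.8,"dz":-0.05,"wx":0,"wy":0,"wz":0.2,"fingers":255},
    {"dx":-0.1,"dy":0.8,"dz":-0.05,"wx":0,"wy":0,"wz":0.2,"fingers":255},
  ],
)

```text
time: 6.15
ee_pos: [0.6583, 0.0232, 0.085]
ee_rot: [-0.538, -0.461, 0.538, -0.458]
wrist_force: [1.0, 0.9, -6.4]
gripper_width: 0.171
```

```bash
cat >> h.py <<'E'
def rep():
    M=[.7862,.0228,-.157]
    s=bot.observe();p=s['ee_pos'];d=np.array(p[:2])-M[:2];c,sn=np.cos(M[2]),np.sin(M[2]);f=s['wrist_force']
    print('t',s['time'],'mount x,y',np.round([c*d[0]+sn*d[1],-sn*d[0]+c*d[1],p[2]],4),'F',np.round([c*f[0]+sn*f[1],-sn*f[0]+c*f[1],f[2]],1),'T',np.round(s['torque'],2))
    delta(p,-.157)
E
python3 -c "from h import *;rep()"
```

```text
t 6.15 mount x,y [-0.1264 -0.0196  0.085 ] F [ 0.9  1.  -6.4] T [ 0.25 -0.04  0.02]
t 6.15 pos [0.6583 0.0232 0.085 ] f [ 1.   0.9 -6.4] w 0.171 q [-0.29  0.88  0.38  1.62 -0.44  0.73  0.14]
tool axes in world (cols): [[-0.003, 0.988, -0.156], [0.003, -0.156, -0.988], [-1.0, -0.003, -0.002]]
d cm [0. 0. 0.] w deg [ 0.   -0.14  0.17]
d cm [0. 0. 0.] w deg [-180.     -0.27   -0.22]
```

arm_command(
  commands=[
    {"dx":0.03,"dy":0.3,"dz":0.05,"wx":0,"wy":0,"wz":0.1,"fingers":255},
    {"dx":0.03,"dy":0.6,"dz":0.05,"wx":0,"wy":0,"wz":0.1,"fingers":255},
    {"dx":0.03,"dy":0.9,"dz":0.05,"wx":0,"wy":0,"wz":0.1,"fingers":255},
    {"dx":0.03,"dy":0.9,"dz":0.05,"wx":0,"wy":0,"wz":0.1,"fingers":255},
  ],
)

```text
time: 6.48
ee_pos: [0.6668, 0.0219, 0.0845]
ee_rot: [0.538, 0.461, -0.537, 0.458]
wrist_force: [-2.6, 4.2, -3.5]
gripper_width: 0.174
```

```bash
python3 -c "from h import *;rep()"
```

```text
t 6.4833 mount x,y [-0.1178 -0.0196  0.0845] F [-3.2  3.7 -3.5] T [ 0.63  0.6  -0.03]
t 6.48 pos [0.6668 0.0219 0.0845] f [-2.6  4.2 -3.5] w 0.174 q [-0.29  0.89  0.38  1.6  -0.44  0.75  0.14]
tool axes in world (cols): [[-0.002, 0.988, -0.156], [0.004, -0.156, -0.988], [-1.0, -0.003, -0.003]]
d cm [0. 0. 0.] w deg [ 0.02 -0.18  0.15]
d cm [0. 0. 0.] w deg [-179.98   -0.24   -0.29]
```

arm_command(
  commands=[
    {"dx":0,"dy":0.3,"dz":0,"wx":0,"wy":0,"wz":0.1,"fingers":255},
    {"dx":0,"dy":0.6,"dz":0,"wx":0,"wy":0,"wz":0.1,"fingers":255},
    {"dx":0,"dy":0.6,"dz":0,"wx":0,"wy":0,"wz":0.1,"fingers":255},
    {"dx":0,"dy":0.6,"dz":0,"wx":0,"wy":0,"wz":0.1,"fingers":255},
  ],
)

```text
time: 6.82
ee_pos: [0.6705, 0.0213, 0.0843]
ee_rot: [-0.537, -0.462, 0.538, -0.457]
wrist_force: [-7.5, 2.5, 2.1]
gripper_width: 0.171
```

```bash
python3 -c "from h import *;rep()"
```

```text
t 6.8167 mount x,y [-0.114  -0.0196  0.0843] F [-7.8  1.3  2.1] T [0.55 1.44 0.01]
t 6.82 pos [0.6705 0.0213 0.0843] f [-7.5  2.5  2.1] w 0.171 q [-0.28  0.89  0.38  1.58 -0.44  0.76  0.14]
tool axes in world (cols): [[-0.006, 0.988, -0.156], [0.004, -0.156, -0.988], [-1.0, -0.006, -0.003]]
d cm [0. 0. 0.] w deg [ 0.02 -0.19  0.35]
d cm [0. 0. 0.] w deg [-179.98   -0.56   -0.3 ]
```

arm_command(
  commands=[
    {"dx":-0.05,"dy":0.3,"dz":0,"wx":0,"wy":0,"wz":0.3,"fingers":255},
    {"dx":-0.05,"dy":0.6,"dz":0,"wx":0,"wy":0,"wz":0.3,"fingers":255},
    {"dx":-0.05,"dy":0.8,"dz":0,"wx":0,"wy":0,"wz":0.3,"fingers":255},
    {"dx":-0.05,"dy":0.8,"dz":0,"wx":0,"wy":0,"wz":0.3,"fingers":255},
  ],
)

```text
time: 7.15
ee_pos: [0.6743, 0.0206, 0.0843]
ee_rot: [-0.536, -0.463, 0.539, -0.456]
wrist_force: [-11.9, 4.0, 4.6]
gripper_width: 0.174
```

```bash
python3 -c "from h import *;rep()"
```

```text
t 7.15 mount x,y [-0.1102 -0.0196  0.0843] F [-12.4   2.1   4.6] T [ 0.63  2.28 -0.03]
t 7.15 pos [0.6743 0.0206 0.0843] f [-11.9   4.    4.6] w 0.174 q [-0.28  0.9   0.38  1.56 -0.44  0.77  0.13]
tool axes in world (cols): [[-0.01, 0.988, -0.156], [0.005, -0.156, -0.988], [-1.0, -0.011, -0.004]]
d cm [0. 0. 0.] w deg [ 0.02 -0.21  0.61]
d cm [0. 0. 0.] w deg [-179.97   -0.96   -0.33]
```

arm_command(
  commands=[
    {"dx":-0.1,"dy":0.5,"dz":0,"wx":0,"wy":0,"wz":0.6,"fingers":255},
    {"dx":-0.1,"dy":0.7,"dz":0,"wx":0,"wy":0,"wz":0.6,"fingers":255},
    {"dx":-0.1,"dy":0.7,"dz":0,"wx":0,"wy":0,"wz":0.6,"fingers":255},
    {"dx":-0.1,"dy":0.7,"dz":0,"wx":0,"wy":0,"wz":0.6,"fingers":255},
    {"dx":-0.1,"dy":0.7,"dz":0,"wx":0,"wy":0,"wz":0.6,"fingers":255},
  ],
)

```text
time: 7.57
ee_pos: [0.6761, 0.0203, 0.0844]
ee_rot: [-0.536, -0.463, 0.539, -0.455]
wrist_force: [-13.5, 3.6, 4.4]
gripper_width: 0.169
```

```bash
python3 -c "
from h import *
rep()
d=viewer.get_image('top');a=d['pixels'][95:185,300:390];cv2.imwrite('pics/top4.png',cv2.resize(cv2.convertScaleAbs(a,alpha=2.5,beta=30),None,fx=6,fy=6,interpolation=2))
d=viewer.get_image('scene');a=d['pixels'][190:290,210:310];cv2.imwrite('pics/scene4.png',cv2.resize(cv2.convertScaleAbs(a,alpha=2,beta=30),None,fx=6,fy=6,interpolation=2))"
```

```text
t 7.5667 mount x,y [-0.1083 -0.0197  0.0844] F [-13.9   1.5   4.4] T [0.66 2.53 0.06]
t 7.57 pos [0.6761 0.0203 0.0844] f [-13.5   3.6   4.4] w 0.169 q [-0.28  0.9   0.38  1.56 -0.44  0.78  0.13]
tool axes in world (cols): [[-0.011, 0.988, -0.156], [0.006, -0.156, -0.988], [-1.0, -0.012, -0.004]]
d cm [0. 0. 0.] w deg [ 0.03 -0.23  0.68]
d cm [0. 0. 0.] w deg [-179.97   -1.06   -0.36]
```

View pics/top4.png

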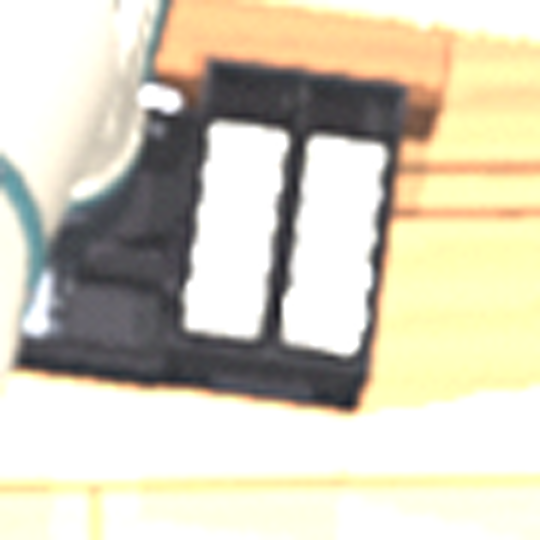

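View pics/scene4.png

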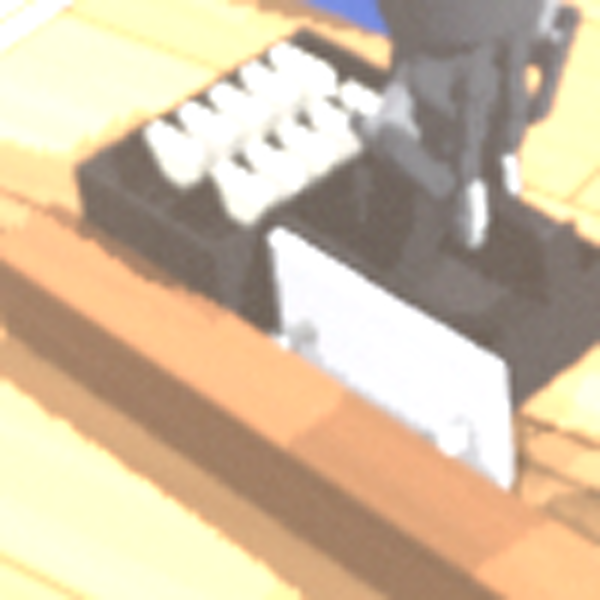

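The fronts are level, forming one straight edge from (20,360) to (355,405) in the top crop. There is no gap at the caddy, and the plate is pressed flat against the organiser's back. One check that it is steady, then I hand in.

```bash
python3 -c "
from h import *
for i in range(6): viewer.get_image('top')
rep();s=bot.observe();print(np.abs(s['joint_velocities']).max())"
```

```text
t 7.9667 mount x,y [-0.1083 -0.0197  0.0844] F [-13.5   1.6   4.1] T [ 0.59  2.5  -0.03]
t 7.97 pos [0.6762 0.0203 0.0844] f [-13.1   3.7   4.1] w 0.177 q [-0.28  0.9   0.38  1.56 -0.44  0.78  0.13]
tool axes in world (cols): [[-0.011, 0.988, -0.156], [0.006, -0.156, -0.988], [-1.0, -0.012, -0.004]]
d cm [0. 0. 0.] w deg [ 0.02 -0.23  0.67]
d cm [0. 0. 0.] w deg [-179.97   -1.05   -0.36]
0.0014823294586409912
```

```bash
python3 -c "
from rig import ticket,bot
print(ticket.close_job());s=bot.observe();print(s['time'],s['wrist_force'])"
```

```text
the job is handed in; nothing more can be done
None
the job is handed in; nothing more can be done
```

I gripped the black organiser by its carry bar, carried it just clear of the ledge into the bay and butted it against the black caddy. I then lowered it to the ledge, pressed it straight back into the plate, and handed the job in at about 8 s while still holding it pressed.

- **Push:** The wrist push along the press direction was steady at 13.5 N. Subtracting a guessed 2–3 N of ledge and side friction leaves about 11–12 N on the plate.
- **Plate travel:** It comes to about 11.7 mm from camera-fitted positions, good to a couple of mm, so well short of the end of travel. I did not read the plate joint directly.
- **Fit to the caddy:** At first touch the side contact was 4.6 N with almost no twisting moment, which means it was flush. The last top picture shows the fronts in one straight line and no visible gap.
- **Level and still:** The tool leaned about 0.7° (0.012 rad) under the load, within the 0.05 rad limit. Joint speeds were near zero.
- **Everything else:** The arm did not touch any bystander that I could see, and the last close crops, which show only the bay, show the caddy's drawer shut. I did not re-measure the bystanders at the end.
- **Disagreement:** The caddy's side was about 1.5 mm from where my picture fit put it. I trusted the contact.
- **Not done as planned:** My first move call was refused for missing keys and moved nothing. I viewed 10 pictures, against about 8 planned and a limit of 12.

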